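Peel the top tray off a clinging stack and show it over the light pad

ROBOT

A 6-joint arm with a two-finger parallel gripper is mounted at the origin on a cart in front of the work surface, level with it; the furniture and walls round the work are solid. World frame = base frame: x ahead of the robot, y to its left, z up, the work surface at z = 0. Lengths are in m, angles in rad, forces in N, time in s.
With the tool pointing down it reaches from about 0.35 to 0.975 m from the base axis. Payload 4.9 kg.
Tool frame: the origin (TCP) lies at the very end of the fingers, on their centre line; the grasp point (between the pads) lies 19 mm behind it; z points along the fingers, x is the direction in which the jaws open and shut, and the axes are right-handed (so a half turn about z gives the same grasp; the last joint's range is limited). The gripper opens to 85 mm and grips with 20 to 120 N. Pads are 22 mm wide; open, the fingers measure 114 mm over their backs; the gripper's body (76 mm by 85 mm) begins 54 mm behind the grasp point. The pads swing forward as they close: fully open they stand 13 mm farther back than shut.
Start: joints at [1.064, 0.053, 1.613, -0, 1.476, -0.119], TCP at [0.236, 0.579, 0.231] pointing down, gripper open.
Joint ranges: [-3.01, 3.01], [-1.01, 2.22], [0.06, 2.58], [-1.02, 4.17], [0.09, 2.62], [-3.14, 3.14]. Speed limits (rad/s): [2.57, 2.57, 3.14, 3.14, 3.14, 3.14].

INTERFACE

Orientations are given as a unit quaternion [w, x, y, z].
In Python, from plant import manip, imaging gives the robot as it stands.
- The arm moves only by the shell command python3 -m pendant 'ROWS'. ROWS is JSON, a list that holds one entry, the list of rows, each a list of 7 numbers: the turn, a rotation vector about the world's x, y, z in units of pi rad (1.0 is pi rad), then the shift along the world's x, y, z in units of 250 mm (1.0 is 250 mm), then the opening, from 0 (shut) to 1 (fully open). In form: [[[ax, ay, az, tx, ty, tz, claw], ...]]. A call has 1 to 20 rows; each row shifts and turns the commanded pose from where the row before left it; what a row does not reach is not made up. A row lasts 1/8 s, in which the tool goes at most 62.5 mm and 10.7 degrees, less where a joint would pass 70% of its speed; a pose out of reach is approached as far as the arm can. A call with a number of a shift or a turn outside -1 to 1 is refused whole. A call with a gripper value outside its range is refused whole. The fingers move at their own pace and stop on an object; the grip force is fixed at half the most. Time passes only in rows, so rows that do not move let the fingers close. It gives the time, the measured TCP pose, the force and the opening at its end, in the units of the state.
- manip.state(): the state, without advancing time (a new reading comes with each control period).
- imaging.grab_frame(name): name is "scene" or "side" or "wrist"; returns a dict with "frame" (400x640x3 uint8, blue, green, red), "mtx" (3x3 intrinsics, pixels), "k1" (the pictures are not rectified: a ray, as slopes to the right and down, at radius r is drawn at 1 + k1 r^2 times it, then the intrinsics apply), "world_to_cam" (4x4, takes a point from world to camera coordinates). Camera axes: x right, y down, z forward; pixel columns grow to the right and rows downward; lengths in m; the calibration is good to about 2 mm. A picture is of the moment at which its call begins. There is no depth.
- manip.job_done(): hands the job in, once; it reports no verdict.
The state is a dict: "time": time; "joint_pos": joint angles; "joint_vel": joint speeds; "joint_efforts": joint torques, N m; "tool_pos": TCP position; "tool_rot": TCP orientation; "contact_force": force on the tool from outside, world axes, zero at the start; "ft_torque": the same for the moment, N m; "gripper_width": opening from 0.0 (shut) to 1.0 (fully open).
Only numpy, scipy, OpenCV 4.12 (cv2) and the standard library are available. Lean on these libraries where they do the work, as an engineer would, in place of code of your own. Each camera call takes 0.05 s, during which the arm holds its last target. There are 200 camera calls.

TASK

The top sample tray clings to the tray nested under it: take it by the upright finger tab at its corner and peel it, tipping the tab corner up first while the opposite corner still rests on the stack, then lift it clear without lifting, tipping or shoving the stack below. Bring the tray over the middle of the light pad and finish still holding it there, level and at rest, about 10 cm above the pad; leave the timer and the marker where they lie.

Things in the scene. Friction and masses are not known exactly. Their poses are not given: they have to be found in the camera images.
- tray_tab (a point): grip point on the top tray's finger tab: an upright grey fin 10 mm thick, 36 long, 30 high, standing out from one corner along the line from the tray's centre; grip its broad faces. 97 mm from the tray's centre, 45 mm above the bench at the start (fin from 27 to 57 mm). Axes are the tray's: x along its 132 mm side, y along the 92 mm side, z up; the tab is 34.9 deg from +x towards +y
- tray_center (a point): centre of the top tray, level with its rim's underside (27 mm above the bench at the start). Grey tray, about 70 g, six compartments: rim 132 x 92 x 5 mm, well 112 x 72 mm reaching 12 mm below the rim's underside. It nests in the stack; four spring nubs, one mid-way on each side, grip its well with 1 to 2 N each and let go where the well has risen about 8 mm
- tray_far (a point): corner of the top tray's rim opposite the tab, at the underside of the rim, 80 mm from the tray's centre: the corner it tips about
- stack: lower stack, loose on the bench, 0.8 kg: a weighted grey carrier 146 x 106 mm, rim top at 22 mm, and a tray seated in it, rim 132 x 92 mm, top at 27 mm, that carries the top tray. Origin at the centre of its underside; x and y as the top tray's at the start
- pad_center (a point): middle of the top face of the light pad, a flat black slab 130 x 170 mm and 11 mm high with a white panel, fixed to the bench; z up
- timer: small white bench timer lying on its back, 68 x 62 x 19 mm, a loose bystander; origin at the centre of its underside
- marker: marker pen lying on the bench, 17 x 135 x 16 mm (long along its y), a loose bystander; origin at the centre of its underside
Things that resemble listed ones, but are neither listed nor needed, are in the scene too. Of the things that look like the part that bears pad_center, the largest one is meant.

How it is judged:
By the outcome, as a careful person would: the job done as asked, in the order asked, and still so for the second after the job is handed in, while the arm keeps its last pose, push and grip.
It also fails if it takes over 43 s, if anything falls off the work surface, if the arm or the gripper's body presses on something with over 40 N, if the wrist force passes 120 N, or if a joint passes its speed limit or range.

## Working session

There is one attempt and no reset: what is moved stays moved. The work goes in short steps, Python scripts to look and compute and a shell command to move; the robot and the scene stay as the last step left them, time stands still between calls to the robot, and variables do not carry over. Pictures are saved under pics/ and viewed, about 8 in all and at most 12, crops included, and the job is handed in when it is done.

```bash
mkdir -p pics
cat > h.py <<'E'
import numpy as np, cv2
from plant import manip, imaging
def grab(n,save=None):
    f=imaging.grab_frame(n)
    if save: cv2.imwrite('pics/'+save,f['frame'])
    return f
def ray(f,u,v):
    K=np.array(f['mtx'],float); k=f['k1']
    d=np.array([(u-K[0,2])/K[0,0],(v-K[1,2])/K[1,1]]); s=d.copy()
    for _ in range(30): s=d/(1+k*(s@s))
    T=np.array(f['world_to_cam'],float); R=T[:3,:3]
    return -R.T@T[:3,3], R.T@np.array([s[0],s[1],1])
def onz(f,u,v,z):
    o,d=ray(f,u,v); return o+d*(z-o[2])/d[2]
def proj(f,p):
    T=np.array(f['world_to_cam'],float);K=np.array(f['mtx'],float)
    c=T[:3,:3]@np.asarray(p,float)+T[:3,3]; s=c[:2]/c[2]; s=s*(1+f['k1']*(s@s))
    return np.array([K[0,0]*s[0]+K[0,2],K[1,1]*s[1]+K[1,2]])
E
python3 - <<'E'
from h import *
import pickle
d={}
for n in('scene','side','wrist'): d[n]=grab(n,n+'0.png')
pickle.dump(d,open('f0.pkl','wb'))
print(manip.state())
a=np.vstack([cv2.resize(d[n]['frame'],(480,300)) for n in('side','wrist')])
cv2.imwrite('pics/sw0.png',a)
for n in d: 
    T=d[n]['world_to_cam'];print(n,-np.array(T)[:3,:3].T@np.array(T)[:3,3])
E
```

```text
{'time': 0.15, 'joint_pos': array([ 1.06398091e+00,  5.32584658e-02,  1.61397189e+00, -6.80374386e-07,
        1.47603867e+00, -1.19037654e-01]), 'joint_vel': array([-0.00038634, -0.0015099 , -0.00433723,  0.00068967,  0.00071966,
       -0.00049893]), 'joint_efforts': array([ 7.65388249e-04, -3.94244456e+01, -3.70720303e+01, -6.87356987e-05,
        4.70887462e-03, -1.89127928e-05]), 'tool_pos': array([0.23611248, 0.57815067, 0.23031644]), 'tool_rot': array([ 3.81749393e-04,  8.30099718e-01,  5.57614344e-01, -7.46203526e-04]), 'contact_force': array([0.85532886, 0.00668553, 0.42831672]), 'ft_torque': array([-0.03177073,  0.02686992,  0.03222457]), 'gripper_width': 0.9989857644210217}
scene [0.00762823 0.66802267 1.48710908]
side [-0.0064299  -0.44229011  1.3628164 ]
wrist [0.16559006 0.60753715 0.37147981]
```

View pics/scene0.png

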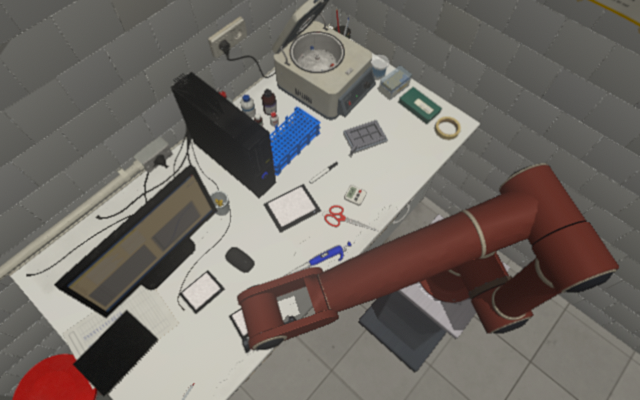

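View pics/sw0.png

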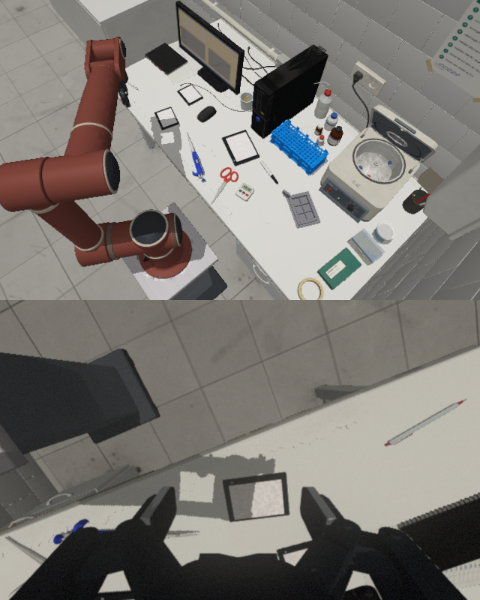

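Scene view: the tray stack is at (365,138) with its tab near (351,153). It is the only grey six-compartment tray. There are three pad candidates: (291,207), which looks largest, (202,291), and one under the gripper at about (240,320). The marker is at (323,172), though the pens at (190,390) and by the wrist look similar. The timer is at (355,193). Next I'll check close crops.

Run:
```python
from h import *
import pickle
d=pickle.load(open('f0.pkl','rb'))
a=d['scene']['frame'][110:230,255:395]; b=d['side']['frame'][170:310,285:435]
# side tray at full-res ~ (400,278), pad ~(320,197)
A=cv2.resize(a,None,fx=4.8,fy=4.8,interpolation=cv2.INTER_CUBIC)[:576,:400*2]
s=d['scene']['frame'][115:160,335:395]; t=d['side']['frame'][240:310,365:435]
cv2.imwrite('pics/c1.png',np.hstack([cv2.resize(s,(400,300),interpolation=cv2.INTER_CUBIC),cv2.resize(t,(400,400),interpolation=cv2.INTER_CUBIC)[:300*1]]) if 0 else np.hstack([np.vstack([cv2.resize(s,(400,300),interpolation=cv2.INTER_CUBIC),np.zeros((100,400,3),np.uint8)]),cv2.resize(t,(400,400),interpolation=cv2.INTER_CUBIC)]))
# pads: dark frame w/ light panel
def quads(n,z):
    f=d[n]; g=f['frame'].max(2)
    m=(g<60).astype(np.uint8)
    cs,_=cv2.findContours(m,cv2.RETR_EXTERNAL,cv2.CHAIN_APPROX_NONE)
    for c in cs:
        if 300<cv2.contourArea(c)<4000:
            r=cv2.boxPoints(cv2.minAreaRect(c)); ap=cv2.approxPolyDP(c,0.05*cv2.arcLength(c,True),True)[:,0]
            P=np.array([onz(f,*p,z)[:2] for p in ap])
            print(n,c[:,0].mean(0).round(),len(ap),P.mean(0).round(3),np.linalg.norm(P-np.roll(P,1,0),axis=1).round(3),P.round(3).tolist())
quads('scene',.011);quads('side',.011)
```

```text
scene [114. 354.] 4 [0.606 0.911] [0.142 0.199 0.141 0.203] [[0.683, 0.815], [0.67, 1.014], [0.529, 1.01], [0.541, 0.807]]
scene [404. 316.] 4 [0.009 0.218] [0.099 0.177 0.075 0.178] [[0.112, 0.271], [-0.064, 0.246], [-0.096, 0.179], [0.082, 0.176]]
scene [239. 259.] 4 [0.545 0.454] [0.086 0.042 0.074 0.043] [[0.593, 0.44], [0.576, 0.479], [0.502, 0.469], [0.508, 0.426]]
side [282. 381.] 5 [ 0.06  -0.234] [0.095 0.065 0.085 0.062 0.07 ] [[0.107, -0.174], [0.07, -0.227], [-0.014, -0.23], [0.034, -0.27], [0.103, -0.269]]
side [199. 303.] 6 [-0.007  0.114] [0.097 0.097 0.051 0.08  0.038 0.091] [[0.029, 0.187], [-0.063, 0.157], [-0.066, 0.105], [0.011, 0.083], [-0.017, 0.057], [0.065, 0.097]]
side [108. 291.] 3 [-0.203  0.366] [0.06  0.255 0.227] [[-0.239, 0.457], [-0.188, 0.207], [-0.183, 0.434]]
side [554. 272.] 5 [ 0.957 -0.528] [0.105 0.062 0.048 0.078 0.048] [[1.021, -0.546], [0.96, -0.537], [0.981, -0.494], [0.905, -0.509], [0.917, -0.555]]
side [150. 228.] 4 [0.014 0.453] [0.099 0.132 0.082 0.118] [[0.048, 0.555], [-0.019, 0.441], [-0.019, 0.359], [0.047, 0.456]]
side [532. 182.] 4 [ 1.191 -0.3  ] [0.324 0.196 0.136 0.088] [[1.217, -0.095], [1.141, -0.276], [1.159, -0.41], [1.246, -0.418]]
side [158. 120.] 4 [0.275 0.849] [0.454 0.603 0.26  0.123] [[0.448, 1.152], [0.118, 0.647], [0.268, 0.859], [0.267, 0.736]]
side [220.  77.] 4 [0.606 0.904] [0.204 0.147 0.19  0.14 ] [[0.668, 1.015], [0.524, 0.989], [0.545, 0.8], [0.685, 0.812]]
```

View pics/c1.png

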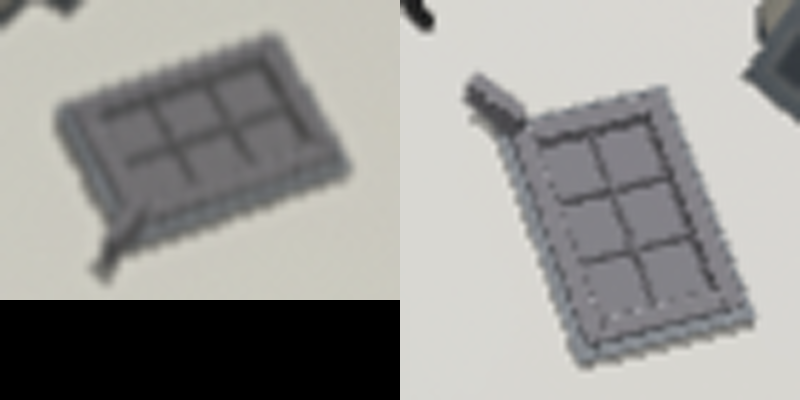

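Run:
```python
from h import *
import pickle
d=pickle.load(open('f0.pkl','rb'))
S,D=d['scene'],d['side']
def sc(u,v): return u/6.667+335-.5, v/6.667+115-.5
def sd(u,v): return u/5.714+365-.5, v/5.714+240-.5
for nm,f,g,pts in(('scene',S,sc,[(65,105),(275,38),(345,165),(125,235)]),('side',D,sd,[(515,135),(665,88),(752,318),(588,352)])):
    P=np.array([onz(f,*g(*p),.030)[:2] for p in pts]); print(nm,P.round(3).tolist(),P.mean(0).round(4),np.linalg.norm(P-np.roll(P,1,0),axis=1).round(3))
print('tab', onz(S,*sc(103,268),.05).round(3), onz(D,*sd(480,90),.057).round(3),onz(D,*sd(515,125),.05).round(3))
# pad near (291,207) scene, side (320,197)
for nm,f,c in(('scene',S,(291,207)),('side',D,(320,197))):
    g=f['frame'].max(2); m=(g<110).astype(np.uint8)
    n,l,st,ce=cv2.connectedComponentsWithStats(m,connectivity=8)
    for i in range(1,n):
        x,y,w,h,a=st[i]
        if x<c[0]<x+w and y<c[1]<y+h and w<90:
            ys,xs=np.where(l==i); pt=np.stack([xs,ys],1).astype(np.float32)
            hull=cv2.convexHull(pt); ap=cv2.approxPolyDP(hull,4,True)[:,0]
            P=np.array([onz(f,*p,.011)[:2] for p in ap]); print('pad',nm,st[i],ap.tolist(),P.round(3).tolist(),P.mean(0).round(4),np.linalg.norm(P-np.roll(P,1,0),axis=1).round(3))
for nm,u,v in(('pad2',202,291),('marker',323,172),('m1',311,181),('m2',337,162),('timer',355,193)): print(nm,onz(S,u,v,.011).round(3))
```

```text
scene [[0.624, -0.187], [0.564, -0.309], [0.477, -0.266], [0.539, -0.142]] [ 0.5511 -0.2258] [0.096 0.135 0.097 0.139]
side [[0.717, -0.306], [0.807, -0.342], [0.735, -0.462], [0.65, -0.417]] [ 0.7272 -0.3816] [0.13  0.097 0.14  0.097]
tab [ 0.527 -0.106  0.05 ] [ 0.708 -0.277  0.057] [ 0.711 -0.304  0.05 ]
pad scene [264 185  57  47 369] [[320.0, 210.0], [280.0, 231.0], [264.0, 204.0], [303.0, 185.0]] [[0.467, 0.127], [0.516, 0.283], [0.633, 0.246], [0.583, 0.093]] [0.5495 0.1873] [0.12  0.164 0.123 0.161]
pad side [296 173  50  48 393] [[345.0, 209.0], [313.0, 220.0], [296.0, 184.0], [327.0, 173.0]] [[0.583, 0.084], [0.467, 0.121], [0.515, 0.277], [0.634, 0.242]] [0.5499 0.1808] [0.166 0.122 0.162 0.124]
pad2 [0.554 0.609 0.011]
marker [0.566 0.001 0.011]
m1 [0.572 0.06  0.011]
m2 [ 0.556 -0.068  0.011]
timer [ 0.419 -0.012  0.011]
```

Run:
```python
from h import *
import pickle
d=pickle.load(open('f0.pkl','rb'))
S,D=d['scene'],d['side']
def sc(u,v): return u/6.667+335-.5, v/6.667+115-.5
def sd(u,v): return (u-400)/5.714+365-.5, v/5.714+240-.5
for nm,f,g,pts in(('scene',S,sc,[(65,105),(275,38),(345,165),(125,235)]),('side',D,sd,[(515,135),(665,88),(752,318),(588,352)])):
    P=np.array([onz(f,*g(*p),.030)[:2] for p in pts]); print(nm,P.round(3).tolist(),P.mean(0).round(4),np.linalg.norm(P-np.roll(P,1,0),axis=1).round(3))
print('tab', onz(S,*sc(103,268),.05).round(3), onz(D,*sd(475,80),.057).round(3),onz(D,*sd(520,115),.057).round(3))
```

```text
scene [[0.624, -0.187], [0.564, -0.309], [0.477, -0.266], [0.539, -0.142]] [ 0.5511 -0.2258] [0.096 0.135 0.097 0.139]
side [[0.539, -0.159], [0.627, -0.193], [0.564, -0.321], [0.481, -0.277]] [ 0.5528 -0.2375] [0.131 0.094 0.142 0.095]
tab [ 0.527 -0.106  0.05 ] [ 0.534 -0.126  0.057] [ 0.539 -0.158  0.057]
```

```bash
python3 -m pendant '[[[0,0,-0.0205,0.075,-0.1785,0,0.5],[0,0,-0.0205,0.075,-0.1785,0,0.5],[0,0,-0.0205,0.075,-0.1785,0,0.5],[0,0,-0.0205,0.075,-0.1785,0,0.5],[0,0,-0.0205,0.075,-0.1785,0,0.5],[0,0,-0.0205,0.075,-0.1785,0,0.5],[0,0,-0.0205,0.075,-0.1785,0,0.5],[0,0,-0.0205,0.075,-0.1785,0,0.5],[0,0,-0.0205,0.075,-0.1785,0,0.5],[0,0,-0.0205,0.075,-0.1785,0,0.5],[0,0,-0.0205,0.075,-0.1785,0,0.5],[0,0,-0.0205,0.075,-0.1785,0,0.5],[0,0,-0.0205,0.075,-0.1785,0,0.5],[0,0,-0.0205,0.075,-0.1785,0,0.5],[0,0,-0.0205,0.075,-0.1785,0,0.5],[0,0,-0.0205,0.075,-0.1785,0,0.5],[0,0,0,0,0,0,0.5],[0,0,0,0,0,0,0.5]]]'
python3 - <<'E'
from h import *
import pickle
f=grab('wrist','w1.png'); pickle.dump(f,open('f1.pkl','wb'))
print(manip.state()); 
for p in((.5374,-.136,.057),(.552,-.232,.032),(.556,-.068,.01)): print(proj(f,p))
E
```

```text
time: 2.4
tool_pos: [0.5359, -0.135, 0.2308]
tool_rot: [-0.0, 0.997, 0.076, -0.0]
contact_force: [-0.1, 0.8, 0.1]
gripper_width: 0.5
{'time': 2.45, 'joint_pos': array([-3.80890418e-01, -1.19576405e-01,  1.78158887e+00,  3.02797460e-04,
        1.48035262e+00, -5.34409895e-01]), 'joint_vel': array([ 1.22615089e-02, -1.20093827e-02,  4.01040400e-03, -1.74465845e-04,
       -2.39334790e-04,  7.71166269e-05]), 'joint_efforts': array([-5.94651829e-01, -3.14020836e+01, -3.72357595e+01, -2.25089741e-02,
       -1.33189664e-02,  1.63383415e-04]), 'tool_pos': array([ 0.53593848, -0.13459526,  0.23099753]), 'tool_rot': array([-3.05904344e-04,  9.97056385e-01,  7.66706833e-02, -2.79851799e-04]), 'contact_force': array([-0.20619298,  0.20278434, -0.51223462]), 'ft_torque': array([0.01728081, 0.00871573, 0.00867065]), 'gripper_width': 0.4992468964737586}
[319.18410223 181.36214337]
[318.79570979 248.46629845]
[342.60345816 121.09349497]
```

View pics/w1.png

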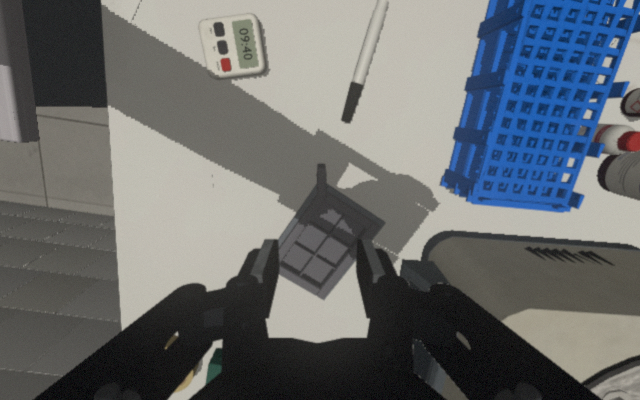

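The wrist view shows the tab fin at about (321,165–190), nearly vertical in the image. The predicted grip point was (319,181). The tray centre is near (330,240), the marker tip at (347,120), and the timer is well clear. I'll zoom in on the tray.

Run:
```python
from h import *
f=cv2.imread('pics/w1.png')[155:305,265:395]
f=cv2.convertScaleAbs(f,alpha=1.6,beta=10)
cv2.imwrite('pics/w1c.png',cv2.resize(f,None,fx=4,fy=4,interpolation=cv2.INTER_CUBIC))
```

```text
(no output)
```

View pics/w1c.png

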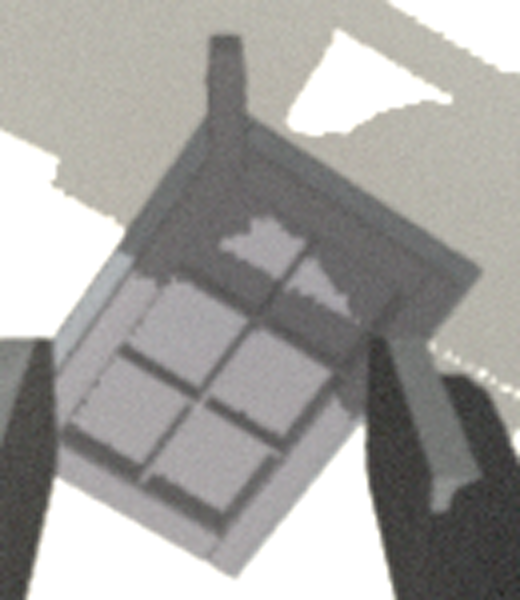

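Run:
```python
from h import *
import pickle
f=pickle.load(open('f1.pkl','rb'))
g=lambda u,v:((u+.5)/4-.5+265,(v+.5)/4-.5+155)
print('cam',ray(f,0,0)[0])
for n,u,v,z in(('fin out',226,40,.057),('fin out b',226,52,.057),('fin in',228,165,.057),('finL',209,70,.057),('finR',244,70,.057),('far corner',237,576,.030),('far corner carrier',237,576,.022),('right rim',460,272,.032),('right carr',482,270,.022),('cellcross1',257,322,.025),('cellcross2',200,400,.025),('tab corner',240,120,.032)):
    print(n,onz(f,*g(u,v),z).round(4))
```

```text
cam [ 0.52414921 -0.05967224  0.37214946]
fin out [ 0.5366 -0.1167  0.057 ]
fin out b [ 0.5371 -0.1201  0.057 ]
fin in [ 0.5428 -0.1526  0.057 ]
finL [ 0.5332 -0.1259  0.057 ]
finR [ 0.5429 -0.1244  0.057 ]
far corner [ 0.5713 -0.3091  0.03  ]
far corner carrier [ 0.5724 -0.315   0.022 ]
right rim [ 0.6233 -0.1839  0.032 ]
right carr [ 0.6332 -0.1857  0.022 ]
cellcross1 [ 0.5628 -0.2142  0.025 ]
cellcross2 [ 0.5484 -0.2455  0.025 ]
tab corner [ 0.5457 -0.1451  0.032 ]
```

```bash
python3 -m pendant '[[[0,0,0.0056,0.015,0,-0.1,0.5],[0,0,0,0,0,-0.1,0.45],[0,0,0,0,0,-0.1,0.4],[0,0,0,0,0,-0.1,0.4],[0,0,0,0,0,-0.1,0.4],[0,0,0,0,0,-0.1,0.4],[0,0,0,0,0,-0.1,0.4],[0,0,0,0,0,-0.06,0.4],[0,0,0,0,0,-0.056,0.4],[0,0,0,0,0,0,0.4],[0,0,0,0,0,0,0.4]]]'
python3 - <<'E'
from h import *
f=grab('wrist'); g=grab('side')
print(manip.state())
a=cv2.resize(f['frame'][120:320,220:420],(500,500),interpolation=cv2.INTER_CUBIC);u,v=proj(g,(.54,-.14,.05)).astype(int)
b=g['frame'][v-35:v+35,u-21:u+21]; b=cv2.resize(b,(300,500),interpolation=cv2.INTER_CUBIC)
cv2.imwrite('pics/w2.png',np.hstack([a,b]))
E
```

```text
time: 3.82
tool_pos: [0.5407, -0.1356, 0.0282]
tool_rot: [0.0, 0.996, 0.085, 0.001]
contact_force: [-0.1, -0.5, -0.1]
gripper_width: 0.401
{'time': 3.925, 'joint_pos': array([-3.79375662e-01,  1.08980779e-01,  1.91681174e+00,  2.42463548e-05,
        1.11391772e+00, -5.49487328e-01]), 'joint_vel': array([-5.44345773e-04, -3.28290162e-05, -1.73691239e-04,  4.66482837e-04,
        9.68077030e-04, -1.24219133e-03]), 'joint_efforts': array([ 4.37307672e-02, -3.58739769e+01, -3.11062288e+01,  1.46527487e-03,
        3.70431400e-03, -1.05385533e-05]), 'tool_pos': array([ 0.54088033, -0.1357567 ,  0.02838115]), 'tool_rot': array([4.11849570e-04, 9.96384945e-01, 8.49479581e-02, 8.46388466e-04]), 'contact_force': array([ 0.55633775, -0.2742008 ,  0.66240772]), 'ft_torque': array([ 0.01224783,  0.00840981, -0.00688288]), 'gripper_width': 0.40031243422952095}
```

View pics/w2.png

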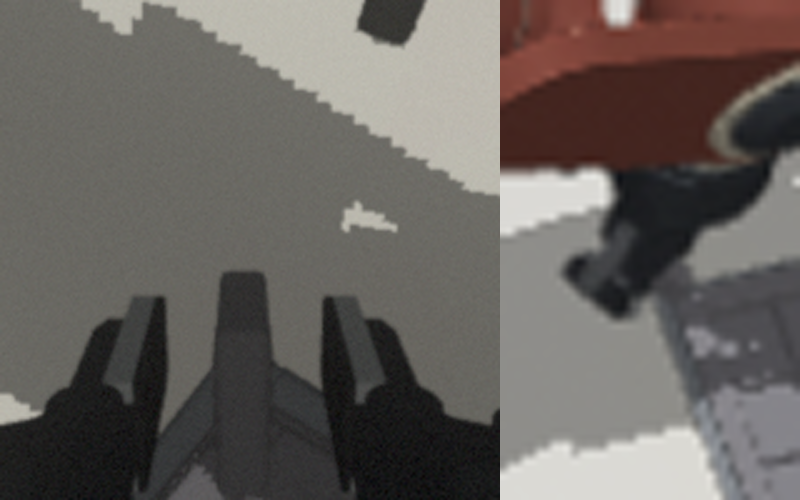

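The fin sits centred between the pads: fin centre at crop column 244, pad faces at 166 and 322. Closing the gripper.

```bash
python3 -m pendant '[[[0,0,0,0,0,0,0.2],[0,0,0,0,0,0,0],[0,0,0,0,0,0,0],[0,0,0,0,0,0,0],[0,0,0,0,0,0,0],[0,0,0,0,0,0,0]]]'
python3 - <<'E'
import numpy as np
# peel: rotate tool about far corner; axis a = horizontal, radial r=tab dir
t=np.radians(99.8); r=np.array([np.cos(t),np.sin(t),0]); a=np.cross(r,[0,0,1])  # rot by +th about a takes r->? 
print('a',a,np.cross(a,r)) # cross(a,r) should be +z
from scipy.spatial.transform import Rotation as R
p0=np.array([177,0,28.3-27.])  # TCP rel. to far corner (radial, -, z), mm
prev=p0
for th in range(0,17,2):
    c,s=np.cos(np.radians(th)),np.sin(np.radians(th))
    p=np.array([p0[0]*c-p0[2]*s,0,p0[0]*s+p0[2]*c]); d=p-prev; prev=p
    w=(r*d[0]+np.array([0,0,d[2]]))/250
    print(th,p.round(2),w.round(4),(a*2/180).round(5))
E
```

```text
time: 4.68
tool_pos: [0.5405, -0.1356, 0.0279]
tool_rot: [0.0, 0.996, 0.085, 0.0]
contact_force: [-1.7, 0.5, 5.8]
gripper_width: 0.104
a [ 0.9854079  0.1702095 -0.       ] [0. 0. 1.]
0 [177.    0.    1.3] [0. 0. 0.] [ 0.01095  0.00189 -0.     ]
2 [176.85   0.     7.48] [ 0.0001 -0.0006  0.0247] [ 0.01095  0.00189 -0.     ]
4 [176.48   0.    13.64] [ 0.0003 -0.0015  0.0247] [ 0.01095  0.00189 -0.     ]
6 [175.89   0.    19.79] [ 0.0004 -0.0023  0.0246] [ 0.01095  0.00189 -0.     ]
8 [175.1    0.    25.92] [ 0.0005 -0.0031  0.0245] [ 0.01095  0.00189 -0.     ]
10 [174.09   0.    32.02] [ 0.0007 -0.004   0.0244] [ 0.01095  0.00189 -0.     ]
12 [172.86   0.    38.07] [ 0.0008 -0.0048  0.0242] [ 0.01095  0.00189 -0.     ]
14 [171.43   0.    44.08] [ 0.001  -0.0057  0.024 ] [ 0.01095  0.00189 -0.     ]
16 [169.78   0.    50.04] [ 0.0011 -0.0065  0.0238] [ 0.01095  0.00189 -0.     ]
```

```bash
python3 -m pendant '[[[0.0055,0.001,0,0,-0.0002,0.0124,0],[0.0055,0.001,0,0.0001,-0.0004,0.0124,0],[0.0055,0.001,0,0.0001,-0.0007,0.0124,0],[0.0055,0.001,0,0.0002,-0.0008,0.0124,0],[0.0055,0.001,0,0.0002,-0.001,0.0123,0],[0.0055,0.001,0,0.0002,-0.0013,0.0123,0],[0,0,0,0,0,0,0]]]'
python3 - <<'E'
from h import *
import pickle
from scipy.spatial.transform import Rotation as R
s=manip.state(); print(s['tool_pos'],s['contact_force'],s['ft_torque'],s['gripper_width'])
f=grab('wrist'); g=grab('side'); h=grab('scene'); pickle.dump((f,g,h),open('f3.pkl','wb'))
a=cv2.resize(f['frame'][100:400,170:470],(400,400)); 
u,v=proj(g,(.55,-.2,.05)).astype(int); b=cv2.resize(g['frame'][v-40:v+40,u-40:u+40],(400,400),interpolation=cv2.INTER_CUBIC)
cv2.imwrite('pics/p3.png',np.hstack([a,b]))
E
```

```text
time: 5.55
tool_pos: [0.5403, -0.1366, 0.0461]
tool_rot: [-0.053, 0.995, 0.085, -0.005]
contact_force: [0.1, 1.6, 1.3]
gripper_width: 0.102
[ 0.54034573 -0.13656739  0.04609695] [0.06178783 1.58473626 1.31346268] [-0.0379714  -0.06405603  0.04573708] 0.10242384894888704
```

View pics/p3.png

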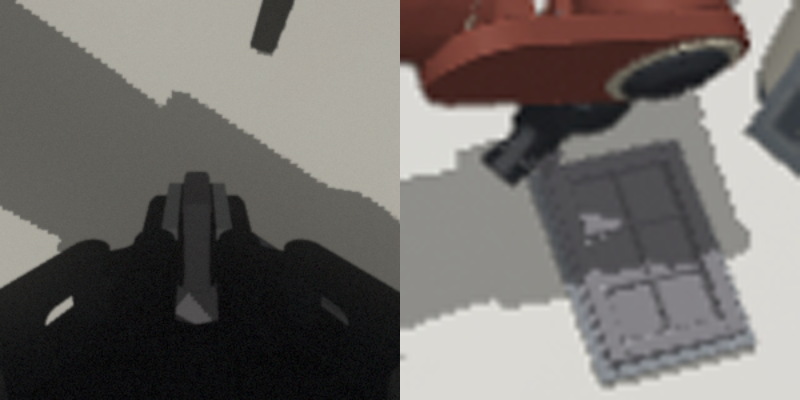

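The 6° tip is done: the tab corner is up, forces are small, and the stack outline in the side view is in place. Continuing to 14°.

```bash
python3 -m pendant '[[[0.0055,0.001,0,0.0003,-0.0014,0.0123,0],[0.0055,0.001,0,0.0003,-0.0017,0.0122,0],[0.0055,0.001,0,0.0003,-0.0019,0.0122,0],[0.0055,0.001,0,0.0004,-0.0021,0.0122,0],[0.0055,0.001,0,0.0004,-0.0023,0.0121,0],[0.0055,0.001,0,0.0004,-0.0025,0.0121,0],[0,0,0,0,0,0,0]]]'
python3 -m pendant '[[[0.0055,0.001,0,0.0005,-0.0027,0.012,0],[0.0055,0.001,0,0.0005,-0.0029,0.012,0],[0,0,0,0,0,0,0]]]'
python3 - <<'E'
from h import *
import pickle
s=manip.state(); print(s['tool_pos'],s['contact_force'],s['ft_torque'],s['gripper_width'])
f=grab('wrist'); g=grab('side'); h=grab('scene'); pickle.dump((f,g,h),open('f4.pkl','wb'))
u,v=proj(h,(.55,-.2,.05)).astype(int); a=cv2.resize(h['frame'][v-40:v+40,u-40:u+40],(400,400),interpolation=cv2.INTER_CUBIC)
u,v=proj(g,(.55,-.2,.05)).astype(int); b=cv2.resize(g['frame'][v-40:v+40,u-40:u+40],(400,400),interpolation=cv2.INTER_CUBIC)
cv2.imwrite('pics/p4.png',np.hstack([a,b]))
E
```

```text
time: 6.58
tool_pos: [0.541, -0.14, 0.0643]
tool_rot: [-0.105, 0.991, 0.084, -0.01]
contact_force: [0.3, 1.6, 1.6]
gripper_width: 0.106
time: 6.95
tool_pos: [0.5412, -0.1413, 0.0703]
tool_rot: [-0.122, 0.989, 0.084, -0.011]
contact_force: [-0.2, -0.3, 0.4]
gripper_width: 0.105
[ 0.54122666 -0.14133449  0.07032536] [-0.15260248 -0.29717983  0.39756957] [-0.33084584 -0.16439613  0.03133502] 0.10495869953490625
```

View pics/p4.png

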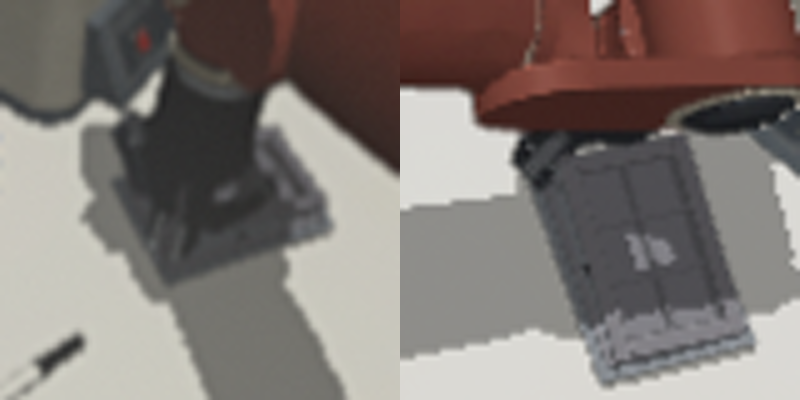

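```bash
python3 -m pendant '[[[0.0055,0.001,0,0.0005,-0.0031,0.012,0],[0.0055,0.001,0,0.0005,-0.0033,0.012,0],[0,0,0,0,0,0.006,0],[0,0,0,0,0,0.012,0],[0,0,0,0,0,0.012,0],[0,0,0,0,0,0.012,0]]]'
python3 -m pendant '[[[0,0,0,0,0,0.016,0],[0,0,0,0,0,0.02,0],[0,0,0,0,0,0.03,0],[0,0,0,0,0,0.04,0],[0,0,0,0,0,0.05,0],[0,0,0,0,0,0.05,0],[0,0,0,0,0,0.05,0],[0,0,0,0,0,0.05,0],[0,0,0,0,0,0.05,0],[0,0,0,0,0,0,0]]]'
python3 - <<'E'
from h import *
import pickle
s=manip.state(); print(s['tool_pos'],s['contact_force'],s['ft_torque'],s['gripper_width'])
f=grab('wrist'); g=grab('side'); h=grab('scene'); pickle.dump((f,g,h),open('f5.pkl','wb'))
u,v=proj(h,(.55,-.2,.07)).astype(int); a=cv2.resize(h['frame'][v-50:v+50,u-50:u+50],(400,400),interpolation=cv2.INTER_CUBIC)
u,v=proj(g,(.55,-.2,.07)).astype(int); b=cv2.resize(g['frame'][v-50:v+50,u-50:u+50],(400,400),interpolation=cv2.INTER_CUBIC)
cv2.imwrite('pics/p5.png',np.hstack([a,b]))
E
```

```text
time: 7.85
tool_pos: [0.5412, -0.1423, 0.0867]
tool_rot: [-0.14, 0.987, 0.084, -0.013]
contact_force: [0.3, 0.3, -1.2]
gripper_width: 0.103
time: 9.1
tool_pos: [0.542, -0.1429, 0.1772]
tool_rot: [-0.139, 0.987, 0.084, -0.012]
contact_force: [-0.3, 0.3, -0.7]
gripper_width: 0.103
[ 0.5420405  -0.14285808  0.1771842 ] [-0.28073429  0.33250956 -0.70317291] [-0.11605503 -0.01161544  0.005523  ] 0.1027507870684031
```

View pics/p5.png

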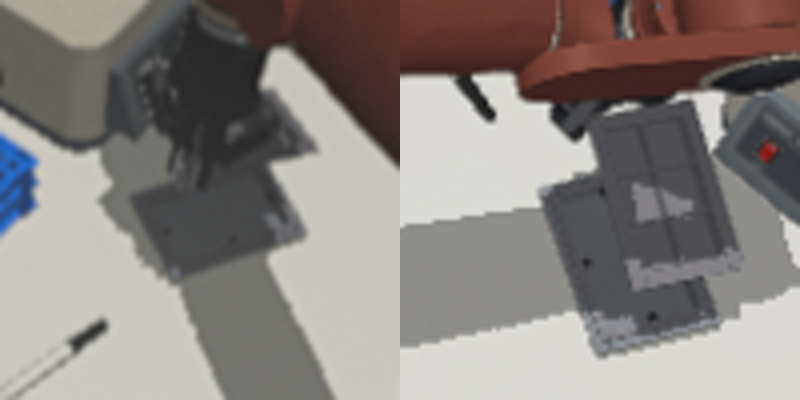

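The tray hangs free: −0.7 N on the tool, about 70 g. In both views the lower stack is still flat and in place. Next I'll level the tray and check that the pad area is clear of the tower.

```bash
python3 -m pendant '[[[-0.011,-0.002,0,0,0,0.02,0],[-0.011,-0.002,0,0,0,0.02,0],[-0.011,-0.002,0,0,0,0.02,0],[-0.011,-0.002,0,0,0,0.02,0],[-0.011,-0.002,0,0,0,0.02,0],[-0.011,-0.002,0,0,0,0,0],[-0.011,-0.002,0,0,0,0,0],[-0.011,-0.002,0,0,0,0,0]]]'
python3 - <<'E'
from h import *
import pickle
s=manip.state(); print(s['tool_pos'],s['tool_rot'])
d=pickle.load(open('f0.pkl','rb'))
S,D=d['scene'],d['side']
print('tower', onz(S,275,192,0).round(3), onz(D,345,180,0).round(3))
print('rack', onz(S,275,175,0).round(3),onz(S,320,135,0).round(3))
E
```

```text
time: 10.25
tool_pos: [0.5411, -0.1424, 0.2003]
tool_rot: [0.001, 0.996, 0.085, -0.0]
contact_force: [-0.7, 0.0, -0.1]
gripper_width: 0.106
[ 0.54113151 -0.14239381  0.20027716] [ 9.75061598e-04  9.96382512e-01  8.49759775e-02 -1.47307066e-04]
tower [0.643 0.181 0.   ] [0.671 0.181 0.   ]
rack [0.694 0.129 0.   ] [ 0.692 -0.122  0.   ]
```

```bash
python3 -m pendant '[[[0,0,0.006,-0.02,0.04,0,0],[0,0,0.01425,-0.046,0.097,0,0],[0,0,0.01425,-0.046,0.097,0,0],[0,0,0.01425,-0.046,0.097,0,0],[0,0,0.01425,-0.046,0.097,0,0],[0,0,0.01425,-0.046,0.097,0,0],[0,0,0.01425,-0.046,0.097,0,0],[0,0,0.01425,-0.046,0.097,0,0],[0,0,0.01425,-0.026,0.097,0,0],[0,0,0.01425,0.013,0.097,0,0],[0,0,0.01425,0.013,0.097,0,0],[0,0,0.01425,0.013,0.097,0,0],[0,0,0.01425,0.013,0.097,0,0],[0,0,0.01425,0.013,0.097,0,0],[0,0,0.01425,0.013,0.097,0,0],[0,0,0.01425,0.013,0.097,0,0],[0,0,0.008,0.013,0.057,0,0],[0,0,0,0,0,0,0]]]'
python3 -m pendant '[[[0,0,0,0,0,-0.05,0],[0,0,0,0,0,-0.06,0],[0,0,0,0,0,-0.06,0],[0,0,0,0,0,-0.06,0],[0,0,0,0,0,-0.06,0],[0,0,0,0,0,-0.035,0],[0,0,0,0,0,-0.02,0],[0,0,0,0,0,0,0],[0,0,0,0,0,0,0]]]'
python3 - <<'E'
from h import *
import pickle
s=manip.state(); print(s['tool_pos'],s['tool_rot'],s['contact_force'],s['ft_torque'])
f=grab('wrist'); g=grab('side'); h=grab('scene'); pickle.dump((f,g,h),open('f6.pkl','wb'))
L=[]
for c in(h,g):
    u,v=proj(c,(.55,.184,.08)).astype(int); print(u,v); a=c['frame'][v-45:v+45,u-40:u+40]; L.append(cv2.resize(a,(400,450),interpolation=cv2.INTER_CUBIC))
cv2.imwrite('pics/p6.png',np.hstack(L))
E
```

```text
time: 12.5
tool_pos: [0.4751, 0.246, 0.2005]
tool_rot: [0.0, 0.903, 0.429, -0.0]
contact_force: [-0.0, -0.9, -0.8]
gripper_width: 0.108
time: 13.62
tool_pos: [0.4758, 0.2457, 0.1151]
tool_rot: [0.0, 0.904, 0.429, 0.001]
contact_force: [-0.0, 0.8, -0.2]
gripper_width: 0.109
[0.47577467 0.24568715 0.11506794] [7.15199467e-05 9.03539628e-01 4.28504082e-01 6.22403226e-04] [-0.01151479  0.78601142 -0.17727743] [0.06736233 0.03826473 0.00709714]
291 197
319 184
```

View pics/p6.png

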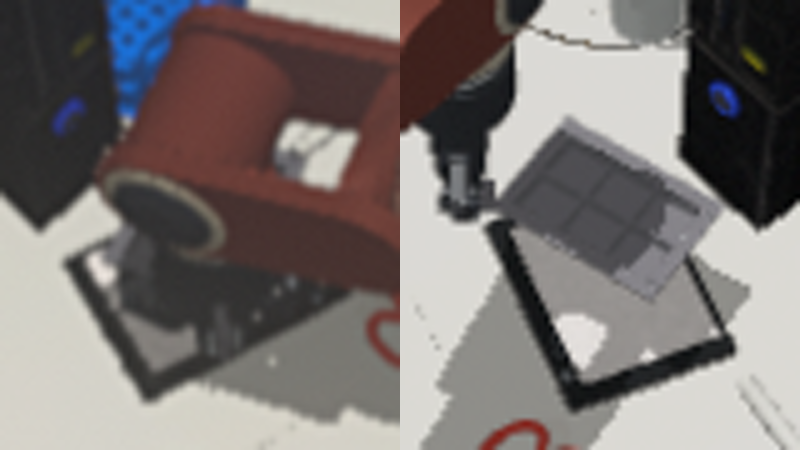

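Run:
```python
from h import *
import pickle
from scipy.optimize import least_squares
from scipy.spatial.transform import Rotation as R
f,g,h=pickle.load(open('f6.pkl','rb'))
px=np.array([[495,205],[568,118],[722,208],[652,300]],float); px[:,0]-=400; px=(px+.5)/5-.5+[279,139]
cx=np.array([[66,46],[-66,46],[-66,-46],[66,-46]])/1e3
tab=np.array([.4758,.2457,.1151+.019-.002])  # grasp point in fin, 20 mm above tray_center plane
t=np.radians(140.76); r=np.array([np.cos(t),np.sin(t),0]); a=np.cross(r,[0,0,1])
def corners(th,dyaw=0):  # th: tab-up tilt about grip, deg
    X=R.from_euler('z',np.degrees(t)-34.9+dyaw,degrees=True)
    loc=np.c_[cx,np.full(4,.005)]-[.097*np.cos(.6091),.097*np.sin(.6091),.0185]
    return tab+R.from_rotvec(np.radians(th)*a).apply(X.apply(loc)), tab+R.from_rotvec(np.radians(th)*a).apply(X.apply(-np.array([.097*np.cos(.6091),.097*np.sin(.6091),.0185])))
for th in(-6,-3,0,3,6):
    C,c=corners(th); q=np.array([proj(g,p) for p in C]); print(th,(q-px).round(1).tolist(),c.round(3))
def pa(p): return lambda v:0
s=least_squares(lambda v:(np.array([proj(g,p) for p in corners(v[0],v[1])[0]])-px).ravel(),[0,0]); print(s.x,s.fun.round(1),corners(*s.x)[1])
print(px)
# edge lengths at level planes: image size check
for z in(.10,.119,.135):
    P=np.array([onz(g,*p,z)[:2] for p in px]); print(z,P.mean(0).round(4),np.linalg.norm(P-np.roll(P,1,0),axis=1).round(4))
```

```text
-6 [[-0.6, -1.3], [17.2, 33.2], [1.5, -4.8], [-16.6, -39.3]] [0.552 0.183 0.124]
-3 [[-0.8, -1.2], [17.1, 34.2], [1.3, -3.2], [-16.8, -38.7]] [0.552 0.184 0.119]
0 [[-1.0, -1.0], [16.8, 35.3], [1.0, -1.7], [-16.9, -38.1]] [0.551 0.184 0.114]
3 [[-1.2, -0.9], [16.5, 36.3], [0.5, -0.2], [-17.2, -37.5]] [0.55  0.185 0.109]
6 [[-1.4, -0.8], [16.1, 37.3], [-0.1, 1.3], [-17.5, -36.9]] [0.549 0.186 0.104]
[-19.51670941 -13.49609065] [ -0.1  -1.1  10.4  36.7  -0.5  -1.2 -12.4 -38.8] [0.53512029 0.16801937 0.14617385]
[[297.6 179.6]
 [312.2 162.2]
 [343.  180.2]
 [329.  198.6]]
0.1 [0.5556 0.1893] [0.1311 0.0893 0.1304 0.0893]
0.119 [0.5471 0.1797] [0.1291 0.088  0.1284 0.088 ]
0.135 [0.54   0.1717] [0.1275 0.0868 0.1268 0.0869]
```

Run:
```python
from h import *
import pickle
from scipy.spatial.transform import Rotation as R
from scipy.optimize import least_squares
f,g,h=pickle.load(open('f6.pkl','rb'))
px=np.array([[297.6,179.6],[329,198.6],[343,180.2],[312.2,162.2]])
px=px[[0,3,2,1]]
cx=np.array([[66,46],[66,-46],[-66,-46],[-66,46]])/1e3
def C(v):
    t=np.radians(140.76+v[1]); r=np.array([np.cos(t),np.sin(t),0]); a=np.cross(r,[0,0,1])
    return np.array([v[2],v[3],.119])+R.from_rotvec(np.radians(v[0])*a).apply(R.from_euler('z',140.76+v[1]-34.9,degrees=True).apply(np.c_[cx,np.zeros(4)]))
s=least_squares(lambda v:(np.array([proj(g,p) for p in C(v)])-px).ravel()*1.,[0,0,.55,.184],x_scale=[1,1,.01,.01])
print(s.x.round(4),s.fun.round(2)); J=np.linalg.inv(s.jac.T@s.jac); print(np.sqrt(np.diag(J))*.5)
for nm,z,n in(('f',0,'w'),):
  print([proj(f,p).round() for p in C([0,0,.5505,.1845])])
a=cv2.convertScaleAbs(f['frame'][120:400,200:440],alpha=1.8,beta=10)
old=pickle.load(open('f3.pkl','rb'))[0]['frame'][120:400,200:440]
cv2.imwrite('pics/w6.png',np.hstack([cv2.resize(x,None,fx=1.6,fy=1.6) for x in(a,cv2.convertScaleAbs(old,alpha=1.8,beta=10))]))
h2=h['frame'];
for nm in('marker',): 
    o=pickle.load(open('f0.pkl','rb'))['side']; dd=cv2.absdiff(o['frame'],g['frame']).max(2)
    for q,p in(('marker',(.56,0,.01)),('timer',(.419,-.012,.01)),('stack',(.5557,-.23,.022))):
        u,v=proj(o,p).astype(int); print(q,u,v,dd[v-15:v+15,u-15:u+15].mean().round(1))
```

```text
[ 0.8787 -0.0999  0.5473  0.1798] [-0.99  0.08 -0.1  -0.48  1.04 -0.09  0.05  0.38]
[2.01097965e+00 9.25369207e-01 9.26736670e-04 9.46374077e-04]
[array([317., 284.]), array([441., 359.]), array([317., 477.]), array([204., 425.])]
marker 355 228 2.6
timer 327 255 2.4
stack 403 276 17.7
```

View pics/w6.png

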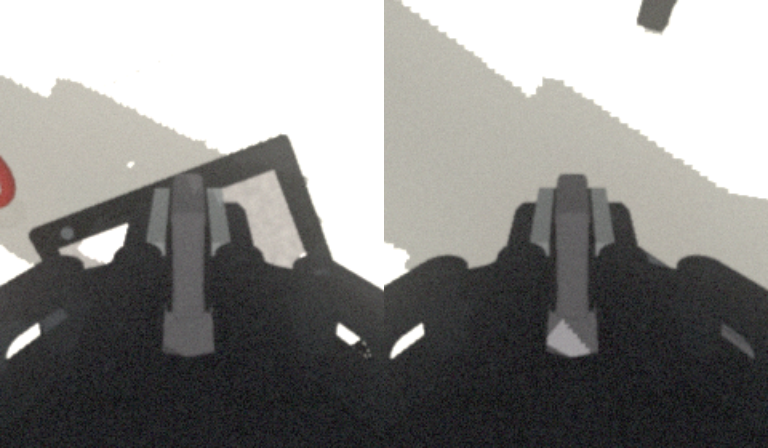

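The fin sits in the pads exactly as it did during the peel, so it has not slipped. The tray is level to about 1 ± 2°. Last, I'll check that the stack hasn't moved and the arm is at rest, then hand in.

```bash
python3 -m pendant '[[[0,0,0,0,0,0,0],[0,0,0,0,0,0,0],[0,0,0,0,0,0,0],[0,0,0,0,0,0,0]]]'
python3 - <<'E'
from h import *
import pickle
d=pickle.load(open('f0.pkl','rb'))
for n in('scene','side'):
    now=grab(n); 
    for lab,f in(('before',d[n]),('now',now)):
        u,v=proj(f,(.5557,-.23,.022)).astype(int)
        m=(f['frame'][v-32:v+32,u-32:u+32].max(2)<170).astype(np.uint8)
        m=cv2.morphologyEx(m,cv2.MORPH_OPEN,np.ones((7,7)))
        nn,l,st,ce=cv2.connectedComponentsWithStats(m); i=l[32,32]
        c=max(cv2.findContours((l==i).astype(np.uint8),0,1)[0],key=cv2.contourArea)
        (x,y),wh,an=cv2.minAreaRect(c); print(n,lab,(x+u-32,y+v-32),wh,an)
s=manip.state(); print(s['time'],s['tool_pos'],abs(s['joint_vel']).max(),s['contact_force'],s['gripper_width'])
E
```

```text
time: 14.28
tool_pos: [0.4753, 0.2455, 0.1144]
tool_rot: [0.0, 0.904, 0.428, -0.0]
contact_force: [-0.2, 0.1, -0.9]
gripper_width: 0.106
scene before (np.float64(364.6500053405762), np.float64(136.45000076293945)) (25.298221588134766, 39.528472900390625) 71.56504821777344
scene now (np.float64(364.6000061035156), np.float64(136.3000030517578)) (24.98199462890625, 39.528472900390625) 71.56504821777344
side before (np.float64(403.75), np.float64(279.24999618530273)) (47.750389099121094, 32.88768768310547) 71.56504821777344
side now (np.float64(403.56334686279297), np.float64(279.4773712158203)) (47.96156311035156, 32.086490631103516) 70.34617614746094
14.375 [0.47531754 0.2454981  0.11437432] 0.002020003092801677 [-1.05065714  0.11414633 -0.87418731] 0.10370128026614205
```

The stack outline is unchanged to within 0.3 px, and the arm is at rest. Handing in.

```bash
python3 -c "
from plant import manip
print(manip.job_done())"
```

```text
the job is handed in; nothing more can be done
None
```

I gripped the finger tab, tipped the tray 16° about the far corner, and lifted it clear. I then levelled it and carried it to the largest light pad, where the arm still holds it at rest. The job was handed in at about 14.4 s; the hand-in reports no verdict.

**Last checks**
- **Stack:** its outline moved no more than about 0.3 px in either fixed camera. The tool carried about 0.7 N after the lift, which matches the tray alone.
- **Marker and timer:** the side view showed no change around either one.
- **Tray height and tilt:** by the arm's pose it is about 10.2 cm above the pad. The camera fit gives a tilt of about 1 ± 2°.
- **Grip:** the tab sits in the pads as it did at 6° into the peel, so I saw no slip after that point.

**Where the measurements disagreed:** the arm's pose puts the tray centre at about (0.551, 0.184) m, but the side camera puts it at (0.547, 0.180) m. The two cameras place the pad's middle at y = 0.181 and y = 0.187 m. So the centring is good to a few millimetres, and I made no further correction.

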